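Hang the chuck key on its keeper peg

ROBOT

A 7-joint arm with a two-finger parallel gripper is mounted at the origin on the work surface. World frame = base frame: x ahead of the robot, y to its left, z up, the work surface at z = 0. Lengths are in m, angles in rad, forces in N, time in s.
With the tool pointing down it reaches from about 0.35 to 0.9 m from the base axis. Payload 19.9 kg.
Tool frame: the origin (TCP) lies midway between the tips of the shut fingers; the grasp point (between the pads) lies 19 mm behind it; z points along the fingers, y is the line along which they close (so a half turn about z gives the same grasp; the last joint's range is limited). The gripper opens to 94 mm and grips with 3 to 60 N. Pads are 16 mm wide; open, the fingers measure 119 mm over their backs; the gripper's body (75 mm by 177 mm) begins 78 mm behind the grasp point.
Start: joints at [-1.224, 0.417, -0.01, 1.614, 0.005, 1.111, -0.053], TCP at [0.237, 0.578, 0.205] pointing down, gripper open.
Joint ranges: [-2.81, 2.81], [-0.39, 2.02], [-1.27, 1.25], [0.06, 2.57], [-1.19, 4.33], [0.19, 2], [-2.82, 2.82]. Speed limits (rad/s): [1.89, 1.89, 2.39, 2.39, 3.01, 3.01, 3.01].

INTERFACE

Orientations are given as a rotation vector (axis times angle).
In Python, from workcell import sensors, optics, close_job gives the robot as it stands. The module is installed in compiled form; this text tells all that it offers.
- The arm moves only by the shell command python3 -m handwheel 'ROWS' [OPENING]. ROWS is JSON, one flat list of numbers, 6 for each row, row after row: the shift along the tool's x, y, z in m, then the turn, a rotation vector about the tool's x, y, z in degrees. In form: [x, y, z, rx, ry, rz, x, y, z, rx, ry, rz, ...]. A call has 1 to 20 rows; each row shifts and turns the commanded pose from where the row before left it, along the tool's axes as they then stand; what a row does not reach is not made up. A row lasts 1/10 s, in which the tool goes at most 50 mm and 8.59 degrees, less where a joint would pass 70% of its speed; a pose out of reach is approached as far as the arm can. A call with a gripper value outside its range is refused whole. OPENING is the closure, from 0 (fully open) to 1 (shut), set as the call begins (- or left out, the last holds). The fingers move at their own pace and stop on an object; the grip force is fixed at half the most. Time passes only in rows, so rows that do not move let the fingers close. It gives the time, the measured TCP pose, the force, the opening and the grip force at its end, in the units of the state.
- sensors.sense(): the state, without advancing time (a new reading comes with each control period).
- optics.get_image(name): name is "scene" or "top"; returns a dict with "frame" (420x560x3 uint8, red, green, blue), "range_z" (420x560 float32, m along the optical axis (not along the pixel's ray), 0 where there is no reading), "intrinsics" (3x3 intrinsics, pixels), "rvec" (rotation vector, rad) and "tvec" (3), from world to camera coordinates, as OpenCV has them. Camera axes: x right, y down, z forward; pixel columns grow to the right and rows downward; lengths in m; the calibration is good to about 2 mm. A picture is of the moment at which its call begins.
- close_job(): hands the job in; it is judged then, once.
The state is a dict: "clock": time; "joint_positions": joint angles; "qvel": joint speeds; "tau": joint torques, N m; "ee_pos": TCP position; "ee_rot": TCP orientation; "contact_force": force on the tool from outside, world axes, zero at the start; "ft_torque": the same for the moment, N m; "gripper_width": finger opening in m; "grip_force": force on a finger pad.
Only numpy, scipy, OpenCV 4.12 (cv2) and the standard library are available. Lean on these libraries where they do the work, as an engineer would, in place of code of your own. Each camera call takes 0.05 s, during which the arm holds its last target. There are 200 camera calls.

TASK

The chuck key has been left standing in the chuck of the indexing head. Draw it up out of the chuck and hang it by its eye on the keeper peg, pushing it far enough along the peg that it lifts the orange flap and the flap drops shut again behind it. Leave it hanging free and still, do not let the key fall, and leave the spray can, the bushing and the collet where they stand.

Things in the scene. Friction and masses are not known exactly. Their poses are not given: they have to be found in the camera images.
- key: Steel chuck key, about 0.2 kg, 140 mm tall, loose. Origin under its 10 mm square tip, z along it to the handle, x along the eye's axis. Going up: tip (0-16 mm), shank 23 mm across (16-58), upright eye (57-101), neck 12 mm across, red cross handle (122-140). Starts upright, tip 16 mm deep in the chuck's socket, a free fit: pull straight up. Same turned half round. Hangs handle up.
- key_eye (a point): Centre of the key's eye, 79 mm above its tip. The eye is a ring of 9 mm round bar with a hole 25 mm in diameter, 44 mm over the outside; its axis is the key's x.
- key_handle (a point): Centre of the red cross handle, 131 mm above the tip, 52 mm above the eye's centre: a flat-sided bar 80 mm along the key's y, 13 mm thick along x, 18 mm high. Grip it across its 13 mm thickness, from above.
- head: Indexing head with a three-jaw chuck, fixed to the bench: blue base, white casting, steel chuck 100 mm in diameter with its axis level along x, jaws towards +x holding a brass bar. 142 mm high at most, and from 128 mm behind to 72 mm in front of its origin. Origin on the bench below the key socket, z up.
- socket (a point): Mouth of the square key socket on top of the chuck, 136 mm above the bench.
- stand: Keeper-peg stand, fixed: grey base plate 110 (x) by 90 by 14 mm, yellow post 24 (x) by 30 mm with its front face at x = -18 mm and its top at 182 mm, and a level steel peg along +x, axis at y = 0, 170 mm above the bench. Origin on the bench under the middle of the base, z up. The eye goes on over the peg's free end, moving along -x.
- peg_tip (a point): Free end of the peg, on its axis, at x = 63 mm in the stand. The peg is a 10 mm round bar, 81 mm long from the post's face to here.
- flap_hinge (a point): Hinge of the orange gravity flap, on the peg's axis 6 mm behind its free end (x = 57 mm in the stand). The flap is a plate 11 mm wide and 4 mm thick that hangs 36 mm down from here, about 20 g.
- flap (a joint): Angle of the flap: 0 hanging straight down across the way off the peg, up to 1.5 as its lower end swings towards the post and up. It cannot swing outwards and falls back to 0 by its own weight: an eye pushed along the peg lifts it and, once the eye's centre is some 40 mm past the hinge, it drops behind the eye.
- can: Spray can, blue with a yellow band, 52 mm in diameter, about 150 mm tall, standing loose on the bench; a bystander. Origin at the centre of its underside.
- bushing: Brass bushing, 40 mm in diameter, 30 mm tall, standing loose; a bystander. Origin at the centre of its underside.
- collet: Dark steel collet, 38 mm in diameter at the foot, 50 mm tall, standing loose; a bystander. Origin at the centre of its underside.
Mind the look-alikes: they are no part of the job. There is more than one size of the key; the job needs the smallest.

How it is judged:
On the way, in this order (a step that is already met when the one before it is completed fails the run):
1. the key is drawn up clear of the socket (z of key in the frame of head above 0.145 m), for 0.1 s.
2. the eye is on the peg and lifts the flap (value of joint flap above 0.4 rad and x of key_eye in the frame of stand between -0.02 and 0.057 m and y of key_eye in the frame of stand between -0.012 and 0.012 m and z of key_eye in the frame of stand between 0.158 and 0.182 m), for 0.02 s.
At the end, for the whole second after the job is handed in: The key hangs by its eye on the peg, the eye between the flap and the post (its centre within 10 mm of the peg's axis sideways and 2 to 13 mm below it), handle up within 0.4 rad of upright; the flap hangs shut (under 0.15 rad); the key is slower than 0.03 m/s (x of key_eye in the frame of stand between -0.018 and 0.052 m and y of key_eye in the frame of stand between -0.01 and 0.01 m and z of key_eye in the frame of stand between 0.157 and 0.168 m and angle between key's own z axis and vertical below 0.4 rad and value of joint flap below 0.15 rad and linear speed of key below 0.03 m/s); the robot touches nothing.
It fails at once if the key falls to the bench (height (world z) of key below 0.04 m).
It fails at once if the spray can is moved by more than 30 mm or tipped (distance of can from where it was at the start of the episode above 0.03 m or angle between can's own z axis and vertical above 0.5 rad).
It fails at once if the bushing is moved by more than 30 mm or tipped (distance of bushing from where it was at the start of the episode above 0.03 m or angle between bushing's own z axis and vertical above 0.5 rad).
It fails at once if the collet is moved by more than 30 mm or tipped (distance of collet from where it was at the start of the episode above 0.03 m or angle between collet's own z axis and vertical above 0.5 rad).
It also fails if it takes over 45 s, if anything falls off the work surface, if the arm or the gripper's body presses on something with over 40 N, if the wrist force passes 120 N, or if a joint passes its speed limit or range.

## Working session

There is one attempt and no reset: what is moved stays moved. The work goes in short steps, Python scripts to look and compute and a shell command to move; the robot and the scene stay as the last step left them, time stands still between calls to the robot, and variables do not carry over. Pictures are saved under pics/ and viewed, at most 10 in all, crops included, and the job is handed in when it is done.

```bash
mkdir -p pics
cat > h.py <<'E'
import numpy as np,cv2
from workcell import sensors,optics
def grab(n):
    d=optics.get_image(n); d['R']=cv2.Rodrigues(np.array(d['rvec'],float))[0]; d['t']=np.array(d['tvec'],float).ravel(); return d
def cloud(d):
    K=d['intrinsics']; z=d['range_z']; v,u=np.indices(z.shape)
    p=np.stack([(u-K[0,2])/K[0,0]*z,(v-K[1,2])/K[1,1]*z,z],-1)
    w=(p-d['t'])@d['R']; w[z<=0]=np.nan; return w
E
python3 - <<'E'
from h import *
print(sensors.sense())
for n in('scene','top'):
    d=grab(n); cv2.imwrite(f'pics/{n}0.png',d['frame'][...,::-1]); print(n,d['intrinsics'],-d['R'].T@d['t'],d['R'])
    np.savez(f'{n}0.npz',**d)
E
```

```text
{'clock': 0.0, 'joint_positions': array([-1.22346996,  0.41796939, -0.01028068,  1.61413182,  0.00467086,
        1.11067018, -0.0529894 ]), 'qvel': array([-0.00045032, -0.00170533,  0.00062393, -0.00036884,  0.00068406,
       -0.00124412,  0.00087018]), 'tau': array([ 2.41260695e-04, -8.51254678e+01,  6.39075078e-01, -4.25997341e+01,
       -4.87789011e-02,  1.86135544e-02,  1.69106725e-04]), 'ee_pos': array([0.23682256, 0.57801911, 0.20484603]), 'ee_rot': array([-6.06919783e-01, -3.08225362e+00,  1.79793263e-03]), 'contact_force': array([ 0.90145576, -0.9379426 , -1.03466146]), 'ft_torque': array([ 0.00405084, -0.00634685,  0.00981635]), 'grip_force': 0.0, 'gripper_width': 0.09386285290668131}
scene [[541.99132361   0.         272.77101402]
 [  0.         541.99132361 211.79667858]
 [  0.           0.           1.        ]] [1.16663613 0.49480478 1.02853995] [[-0.56258311  0.82659597 -0.01547094]
 [ 0.63041139  0.41680256 -0.65487182]
 [-0.53486608 -0.37817288 -0.7555816 ]]
top [[438.53915304   0.         272.21638877]
 [  0.         438.53915304 216.60325715]
 [  0.           0.           1.        ]] [0.41545664 0.05447008 1.18122901] [[ 0.01266704 -0.9998589   0.01103297]
 [-0.99085744 -0.01403363 -0.1341812 ]
 [ 0.1343171  -0.00923242 -0.99089539]]
```

View pics/scene0.png

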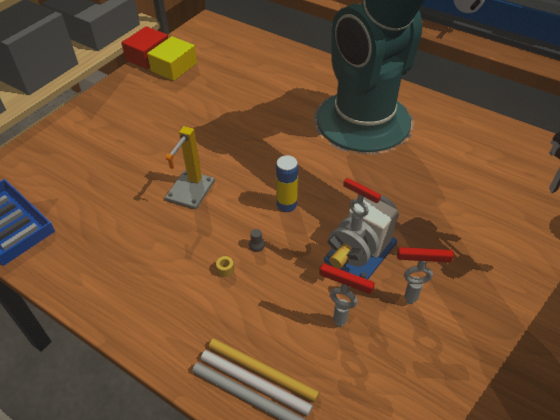

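View pics/top0.png

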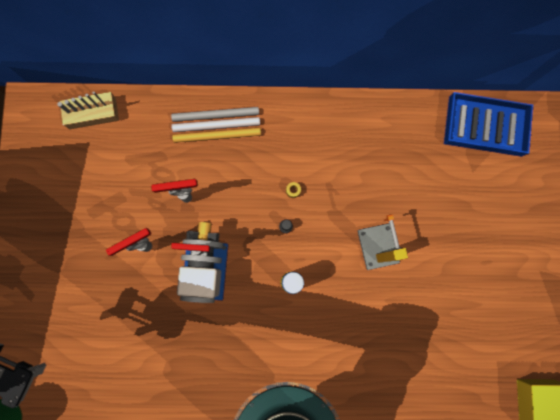

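The scene view shows the key in the chuck (red handle ≈(362,190)), two decoy keys at (345,278) and (425,255), the stand post at (190,150) and the can at (287,185). In the top view the key handle is ≈(190,247), the peg runs from the post at (395,255) to its tip at (391,218), and the can is at (293,283).

Run:
```python
from h import *
D={}
for n in('scene','top'):
    d=dict(np.load(f'{n}0.npz')); d['R']=cv2.Rodrigues(d['rvec'])[0]; d['t']=d['tvec'].ravel(); w=cloud(d)
    hsv=cv2.cvtColor(d['frame'],cv2.COLOR_RGB2HSV); H,S,V=[hsv[...,i].astype(int) for i in range(3)]
    ms={'red':((H<4)|(H>176))&(S>200)&(V>80),'orange':(H>=5)&(H<14)&(S>215)&(V>170),'yellow':(H>20)&(H<32)&(S>180)&(V>90)}
    for k,m in ms.items():
        N,L,st,c=cv2.connectedComponentsWithStats(m.astype(np.uint8))
        for i in range(1,N):
            if st[i,4]<12: continue
            p=w[L==i]; p=p[~np.isnan(p[:,0])]
            if len(p)<5: continue
            r=cv2.minAreaRect(np.argwhere(L==i)[:,::-1].astype(np.float32))
            zt=np.percentile(p[:,2],90); q=p[p[:,2]>zt-.008]
            l,v=np.linalg.eigh(np.cov(q[:,:2].T)); a=q[:,:2]@v[:,1]
            print(n,k,c[i].round(1),st[i,4],'rect',np.round(r[1],1),'med',np.median(p,0).round(4),'ztop',zt.round(4),'topmid',((q.min(0)+q.max(0))/2).round(4),'dir',v[:,1].round(3),'len',np.ptp(a).round(4))
    # peg: gray points at z .155-.19 near stand ; base plate; plates
    gray=(S<70)
    for nm,zl,zh,g in (('pegband',.155,.185,gray),('plate',.008,.02,gray)):
        s=g&(w[...,2]>zl)&(w[...,2]<zh)&(w[...,1]<-.1)&(w[...,1]>-.4)&(w[...,0]>.2)&(w[...,0]<.7)
        p=w[s]
        if len(p)<10: continue
        l,v=np.linalg.eigh(np.cov(p[:,:2].T)); a=(p[:,:2]-p[:,:2].mean(0))@v
        print(n,nm,len(p),p.mean(0).round(4),'dir',v[:,1].round(3),np.ptp(a,axis=0).round(4), cv2.minAreaRect(p[:,:2].astype(np.float32)*1000))
```

```text
scene red [144.4  38.9] 587 rect [20.9 41. ] med [ 0.104  -0.7515  0.0708] ztop 0.0741 topmid [ 0.1007 -0.7556  0.0721] dir [-1.    -0.007] len 0.1207
scene red [362.  187.8] 158 rect [38.   4.5] med [0.4756 0.2198 0.2601] ztop 0.262 topmid [0.4747 0.2196 0.2591] dir [0.052 0.999] len 0.0764
scene red [426.4 252.5] 423 rect [53.4 11.3] med [0.49   0.3786 0.1842] ztop 0.1865 topmid [0.4917 0.3749 0.184 ] dir [-0.5    0.866] len 0.1013
scene red [346.8 276.1] 406 rect [55.9  8.3] med [0.6242 0.2757 0.1843] ztop 0.1866 topmid [0.6229 0.2756 0.1836] dir [-0.149  0.989] len 0.103
scene yellow [172.1  57.6] 1488 rect [37.9 49.5] med [ 0.1194 -0.6181  0.0612] ztop 0.0724 topmid [ 0.0989 -0.6415  0.0717] dir [-0.999 -0.048] len 0.1285
scene yellow [191.  153.7] 591 rect [57.5 14.3] med [ 0.4747 -0.2367  0.1115] ztop 0.1819 topmid [ 0.4679 -0.2458  0.1809] dir [-0.21   0.978] len 0.0295
scene yellow [286.8 192.1] 415 rect [23.9 21.7] med [0.4208 0.0096 0.069 ] ztop 0.0967 topmid [0.4083 0.0013 0.0968] dir [-0.645  0.764] len 0.0511
scene pegband 99 [ 0.5086 -0.2363  0.1736] dir [-0.976 -0.216
[... 688 characters left out ...]
 0.2602] dir [0.077 0.997] len 0.0771
top yellow [399.8 253.8] 136 rect [10.2 13.1] med [ 0.4691 -0.2471  0.1823] ztop 0.1845 topmid [ 0.4701 -0.2477  0.1813] dir [-0.249  0.969] len 0.0292
top yellow [538.5 401.4] 1478 rect [39. 42.] med [ 0.1189 -0.6096  0.0687] ztop 0.0723 topmid [ 0.1199 -0.6283  0.0706] dir [-0.99   0.142] len 0.0894
top pegband 104 [ 0.514  -0.2367  0.1745] dir [-0.976 -0.217] [0.0086 0.0648] ((514.381591796875, -236.86416625976562), (64.74253845214844, 8.607134819030762), 11.507475852966309)
top plate 1084 [ 0.5036 -0.2353  0.0143] dir [-0.988  0.154] [0.1166 0.131 ] ((498.57171630859375, -240.15261840820312), (107.83660125732422, 88.36507415771484), 12.7015962600708)
```

```bash
cat >> h.py <<'E'
from scipy.spatial.transform import Rotation as Ro
def plan(xyz,yaw):
    "shift in present tool axes (after the turn too), turn deg in tool axes; yaw: tool y heading deg"
    s=sensors.sense(); R=Ro.from_rotvec(s['ee_rot']); y=np.radians(yaw)
    ty=np.array([np.cos(y),np.sin(y),0]); tz=np.array([0,0,-1.]); T=Ro.from_matrix(np.c_[np.cross(ty,tz),ty,tz])
    d=np.array(xyz)-s['ee_pos']
    print('t',round(s['clock'],2),'pos',s['ee_pos'].round(4),'turn',(R.inv()*T).as_rotvec(degrees=True).round(2),'shift now',R.inv().apply(d).round(4),'shift after turn',T.inv().apply(d).round(4),'w',round(s['gripper_width'],4),'F',s['contact_force'].round(1))
E
python3 -m handwheel '[0,0,-0.02,0,0,8,0,0,-0.02,0,0,8,0,0,-0.02,0,0,8,0,0,-0.02,0,0,8,0,0,-0.02,0,0,8,0,0,-0.02,0,0,8,0,0,-0.02,0,0,8,0,0,-0.02,0,0,8,0,0,0,0,0,7.4,0,0,0,0,0,0,0,0,0,0,0,0]' 0
python3 -c "
from h import *
plan([.4747,.2185,.36],-3.7)"
```

```text
clock: 1.2
ee_pos: [0.2367, 0.5782, 0.3648]
ee_rot: [2.287, 2.153, -0.001]
contact_force: [-0.1, -0.0, 0.5]
gripper_width: 0.0939
grip_force: 0.0
t 1.2 pos [0.2367 0.5782 0.3648] turn [-0.01  0.06  0.26] shift now [-0.3448  0.2591  0.0051] shift after turn [-0.3436  0.2607  0.0048] w 0.0939 F [-0.1 -0.   0.5]
```

```bash
python3 -m handwheel '[-0.0215,0.0162,0,0,0,0,-0.0215,0.0162,0,0,0,0,-0.0215,0.0162,0,0,0,0,-0.0215,0.0162,0,0,0,0,-0.0215,0.0162,0,0,0,0,-0.0215,0.0162,0,0,0,0,-0.0215,0.0162,0,0,0,0,-0.0215,0.0162,0,0,0,0,-0.0215,0.0162,0,0,0,0,-0.0215,0.0162,0,0,0,0,-0.0215,0.0162,0,0,0,0,-0.0215,0.0162,0,0,0,0,-0.0215,0.0162,0,0,0,0,-0.0215,0.0162,0,0,0,0,-0.0215,0.0162,0,0,0,0,-0.0215,0.0162,0,0,0,0.2,0,0,0,0,0,0,0,0,0,0,0,0]'
python3 -c "
from h import *
plan([.4747,.2185,.234],-3.7)"
```

```text
clock: 3.0
ee_pos: [0.4734, 0.2182, 0.365]
ee_rot: [-2.293, -2.147, 0.001]
contact_force: [0.7, 0.2, -0.0]
gripper_width: 0.094
grip_force: 0.0
t 3.0 pos [0.4734 0.2182 0.365 ] turn [-0.03  0.03 -0.07] shift now [0.0004 0.0013 0.131 ] shift after turn [0.0004 0.0013 0.131 ] w 0.094 F [ 0.7  0.2 -0. ]
```

```bash
python3 -m handwheel '[0,0.0013,0.013,0,0,0,0,0,0.017,0,0,0,0,0,0.017,0,0,0,0,0,0.017,0,0,0,0,0,0.017,0,0,0,0,0,0.017,0,0,0,0,0,0.017,0,0,0,0,0,0.016,0,0,0,0,0,0,0,0,0,0,0,0,0,0,0]' 0
python3 -m handwheel '[0,0,0,0,0,0,0,0,0,0,0,0,0,0,0,0,0,0,0,0,0,0,0,0,0,0,0,0,0,0,0,0,0,0,0,0,0,0,0,0,0,0,0,0,0,0,0,0,0,0,0,0,0,0,0,0,0,0,0,0]' 1
python3 -c "
from h import *
plan([.4747,.2185,.234],-3.7)
d=grab('scene');cv2.imwrite('pics/s1.png',cv2.resize(d['frame'][120:320,240:480,::-1],None,fx=3,fy=3))"
```

```text
clock: 4.0
ee_pos: [0.4744, 0.2187, 0.2343]
ee_rot: [-2.294, -2.147, 0.001]
contact_force: [1.0, 0.9, -0.8]
gripper_width: 0.0942
grip_force: 0.0
clock: 5.0
ee_pos: [0.4748, 0.2183, 0.2344]
ee_rot: [2.295, 2.145, -0.0]
contact_force: [0.7, -0.2, -1.4]
gripper_width: 0.0177
grip_force: 0.0
t 5.0 pos [0.4748 0.2183 0.2344] turn [ 0.    0.01 -0.18] shift now [ 0.0002 -0.0001  0.0004] shift after turn [ 0.0002 -0.0001  0.0004] w 0.0177 F [ 0.7 -0.2 -1.4]
```

View pics/s1.png

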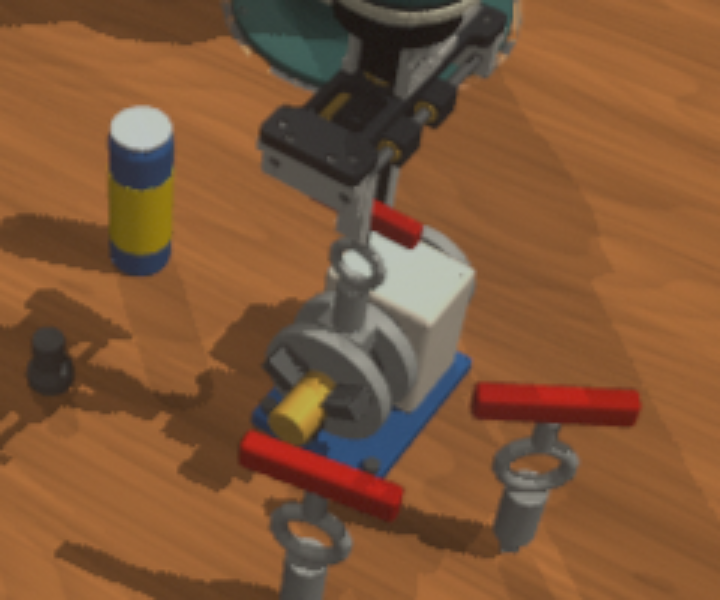

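The fingers straddle the red handle (crop ≈(375,215)), eye at (357,267); they are still closing.

```bash
python3 -m handwheel '[0,0,0,0,0,0,0,0,0,0,0,0,0,0,0,0,0,0,0,0,0,0,0,0,0,0,0,0,0,0]'
python3 -m handwheel '[0,0,-0.004,0,0,0,0,0,-0.006,0,0,0,0,0,-0.006,0,0,0,0,0,-0.008,0,0,0,0,0,-0.01,0,0,0,0,0,-0.01,0,0,0,0,0,-0.012,0,0,0,0,0,-0.012,0,0,0,0,0,-0.006,0,0,0,0,0,0,0,0,0,0,0,0,0,0,0]'
python3 - <<'E'
from h import *
plan([.4747,.2185,.309],-3.7)
d=grab('scene');w=cloud(d)
cv2.imwrite('pics/s2.png',cv2.resize(d['frame'][100:300,240:480,::-1],None,fx=3,fy=3))
E
```

```text
clock: 5.55
ee_pos: [0.4748, 0.2183, 0.2345]
ee_rot: [2.295, 2.145, -0.0]
contact_force: [-0.1, 0.3, -0.1]
gripper_width: 0.0132
grip_force: 30.0
clock: 6.65
ee_pos: [0.4747, 0.2183, 0.3082]
ee_rot: [-2.295, -2.145, 0.0]
contact_force: [0.0, -0.1, -3.0]
gripper_width: 0.0127
grip_force: 30.0
t 6.65 pos [0.4747 0.2183 0.3082] turn [-0.01  0.01 -0.17] shift now [ 0.0002 -0.     -0.0008] shift after turn [ 0.0002 -0.     -0.0008] w 0.0127 F [ 0.  -0.1 -3. ]
```

View pics/s2.png

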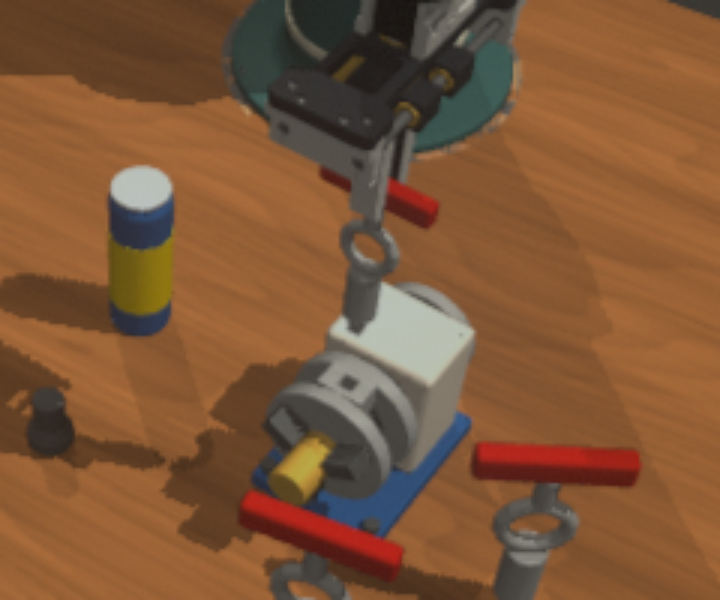

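Key is clear of the socket, upright (eye at crop (368,248), socket open at (348,382)). Turn, then travel.

```bash
python3 -m handwheel '[0,0,0,0,0,-4,0,0,0,0,0,-4,0,0,0,0,0,-4,0,0,0,0,0,-4.3,0,0,0,0,0,0]'
python3 -c "
from h import *
plan([.606,-.216,.309],12.6)"
```

```text
clock: 7.2
ee_pos: [0.4746, 0.2182, 0.308]
ee_rot: [-1.966, -2.45, 0.001]
contact_force: [0.4, 0.3, -1.7]
gripper_width: 0.0127
grip_force: 30.0
t 7.2 pos [0.4746 0.2182 0.308 ] turn [-0.05  0.02 -0.09] shift now [-0.4524  0.0342 -0.0009] shift after turn [-0.4524  0.0335 -0.001 ] w 0.0127 F [ 0.4  0.3 -1.7]
```

```bash
python3 -m handwheel '[-0.01,0,0,0,0,0,-0.02,0.002,0,0,0,0,-0.027,0.002,0,0,0,0,-0.027,0.002,0,0,0,0,-0.027,0.002,0,0,0,0,-0.027,0.002,0,0,0,0,-0.027,0.002,0,0,0,0,-0.027,0.002,0,0,0,0,-0.027,0.002,0,0,0,0,-0.027,0.002,0,0,0,0,-0.027,0.002,0,0,0,0,-0.027,0.002,0,0,0,0,-0.027,0.002,0,0,0,0,-0.027,0.002,0,0,0,0,-0.027,0.002,0,0,0,0,-0.027,0.002,0,0,0,0,-0.02,0.002,0,0,0,0,-0.015,0.002,0,0,0,0,-0.009,0,0,0,0,0,0,0,0,0,0,0]'
python3 -m handwheel '[0,0,0.01,0,0,0,0,0,0.016,0,0,0,0,0,0.016,0,0,0,0,0,0.016,0,0,0,0,0,0.016,0,0,0,0,0,0.016,0,0,0,0,0,0.01,0,0,0,0,0,0.004,0,0,0,0,0,0,0,0,0,0,0,0,0,0,0]'
python3 - <<'E'
from h import *
plan([.606,-.216,.2054],12.6)
for n in('scene','top'):
    d=grab(n);np.savez(n+'1.npz',**d)
    w=cloud(d);f=d['frame']
    a=(slice(120,270),slice(100,300)) if n=='scene' else (slice(150,300),slice(300,500))
    cv2.imwrite(f'pics/{n}3.png',cv2.resize(f[a][...,::-1],None,fx=4,fy=4))
    hsv=cv2.cvtColor(f,cv2.COLOR_RGB2HSV).astype(int)
    # key shank & eye: grey points in a box about the TCP
    m=(hsv[...,1]<70)&(np.hypot(w[...,0]-.606,w[...,1]+.216)<.04)
    for lo,hi in((.1,.145),(.148,.192)):
        p=w[m&(w[...,2]>lo)&(w[...,2]<hi)]
        if len(p)>8: print(n,lo,len(p),p.mean(0).round(4),p.min(0).round(4),p.max(0).round(4))
    g=(hsv[...,0]<4)|(hsv[...,0]>176); g&=(hsv[...,1]>150)&(np.hypot(w[...,0]-.606,w[...,1]+.216)<.06)&(w[...,2]>.15)
    p=w[g]; print(n,'red',len(p),p.mean(0).round(4),p.min(0).round(4),p.max(0).round(4))
E
```

```text
clock: 9.2
ee_pos: [0.605, -0.2168, 0.3083]
ee_rot: [1.97, 2.447, -0.001]
contact_force: [-0.2, -0.4, -3.2]
gripper_width: 0.0129
grip_force: 30.0
clock: 10.2
ee_pos: [0.6055, -0.216, 0.2051]
ee_rot: [1.968, 2.448, 0.0]
contact_force: [0.3, -1.2, -1.6]
gripper_width: 0.0125
grip_force: 30.0
t 10.2 pos [ 0.6055 -0.216   0.2051] turn [ 0.04  0.03 -0.18] shift now [-0.0001  0.0004 -0.0003] shift after turn [-0.0001  0.0004 -0.0003] w 0.0125 F [ 0.3 -1.2 -1.6]
scene 0.1 101 [ 0.6086 -0.2091  0.1259] [ 0.5963 -0.2179  0.1006] [ 0.6154 -0.2022  0.145 ]
scene 0.148 141 [ 0.6062 -0.2131  0.1677] [ 0.5985 -0.2338  0.148 ] [ 0.6183 -0.1938  0.1916]
scene red 101 [ 0.6019 -0.1939  0.2277] [ 0.593  -0.2402  0.2159] [ 0.6164 -0.1759  0.234 ]
top 0.1 20 [ 0.5992 -0.2086  0.1269] [ 0.5946 -0.2175  0.1126] [ 0.6063 -0.2051  0.14  ]
top 0.148 23 [ 0.5996 -0.2082  0.1622] [ 0.5963 -0.2173  0.148 ] [ 0.6044 -0.197   0.1857]
top red 79 [ 0.5996 -0.1916  0.2299] [ 0.5913 -0.208   0.2171] [ 0.6104 -0.1766  0.2365]
```

View pics/scene3.png

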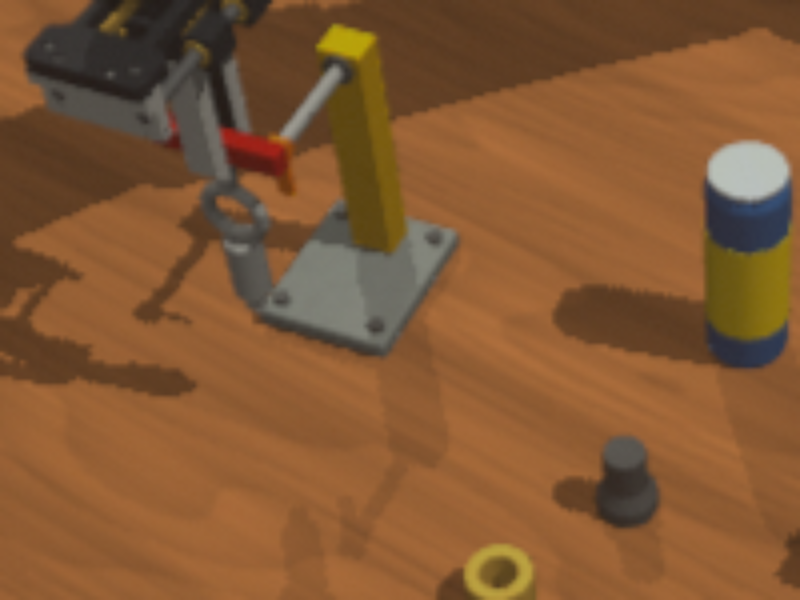

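View pics/top3.png

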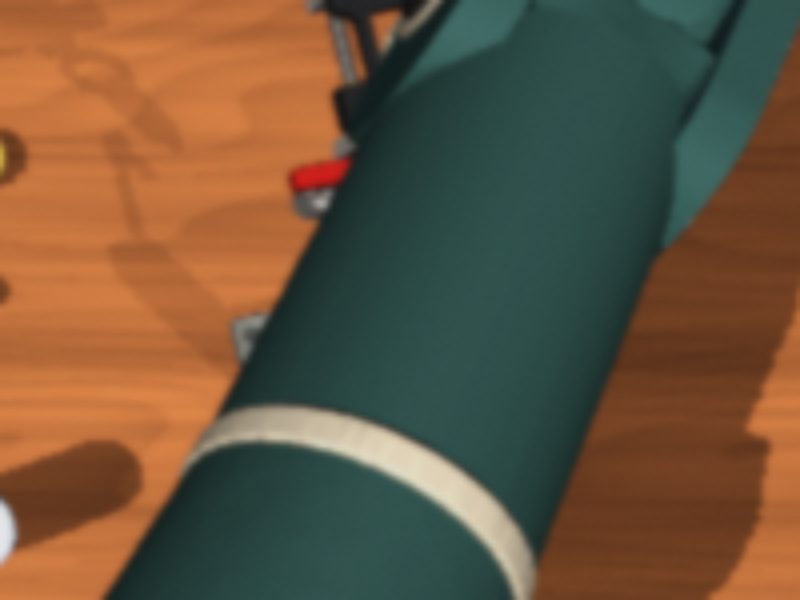

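The scene view shows the eye (crop (235,208)) lined up in front of the peg's free end and flap (285,160), key upright; the top view is mostly hidden by the arm. Measured eye centre agrees with the TCP within ~2 mm; slide on along −y of the tool.

```bash
python3 -m handwheel '[0,-0.005,0,0,0,0,0,-0.006,0,0,0,0,0,-0.006,0,0,0,0,0,-0.006,0,0,0,0,0,-0.006,0,0,0,0,0,-0.006,0,0,0,0,0,-0.006,0,0,0,0,0,-0.006,0,0,0,0,0,-0.006,0,0,0,0,0,-0.006,0,0,0,0,0,-0.006,0,0,0,0,0,0,0,0,0,0]'
python3 - <<'E'
from h import *
p=np.array([.4985,-.24,.2054])+.005*np.array([.976,.218,0])
plan(p,12.6)
d=grab('scene')
cv2.imwrite('pics/s4.png',cv2.resize(d['frame'][110:230,100:260,::-1],None,fx=5,fy=5))
E
```

```text
clock: 11.5
ee_pos: [0.541, -0.2301, 0.2046]
ee_rot: [-1.969, -2.448, -0.0]
contact_force: [0.4, 0.2, -2.5]
gripper_width: 0.0129
grip_force: 30.0
t 11.5 pos [ 0.541  -0.2301  0.2046] turn [-0.   -0.   -0.22] shift now [-0.0005 -0.0387 -0.0008] shift after turn [-0.0004 -0.0387 -0.0008] w 0.0129 F [ 0.4  0.2 -2.5]
```

View pics/s4.png

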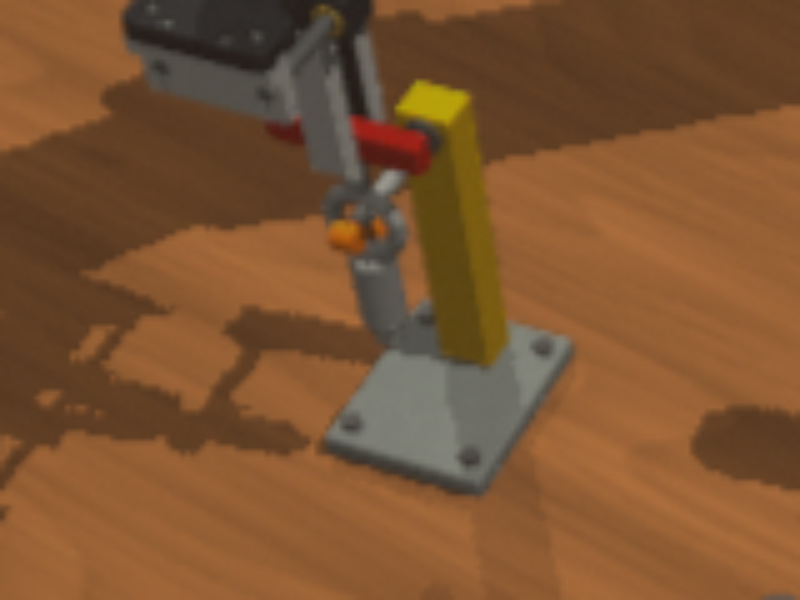

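The eye is on the peg (crop (365,225)) with the orange flap lifted inside it (345,237). Go on, then lower.

```bash
python3 -m handwheel '[0,-0.006,0,0,0,0,0,-0.006,0,0,0,0,0,-0.006,0,0,0,0,0,-0.006,0,0,0,0,0,-0.006,0,0,0,0,0,-0.006,0,0,0,0,0,-0.003,0,0,0,0,0,0,0,0,0,0,0,0,0,0,0,0,0,0,0,0,0,0]'
python3 -m handwheel '[0,0,0.002,0,0,0,0,0,0.002,0,0,0,0,0,0.0015,0,0,0,0,0,0,0,0,0,0,0,0,0,0,0]'
python3 - <<'E'
from h import *
p=np.array([.4985,-.24,.198])+.005*np.array([.976,.218,0])
plan(p,12.6)
d=grab('scene')
cv2.imwrite('pics/s5.png',cv2.resize(d['frame'][110:230,100:260,::-1],None,fx=5,fy=5))
E
```

```text
clock: 12.55
ee_pos: [0.5039, -0.238, 0.2045]
ee_rot: [1.968, 2.449, -0.0]
contact_force: [1.0, 0.7, -2.2]
gripper_width: 0.013
grip_force: 30.0
clock: 13.05
ee_pos: [0.5037, -0.2382, 0.199]
ee_rot: [1.968, 2.449, -0.0]
contact_force: [0.3, -0.7, -2.4]
gripper_width: 0.0128
grip_force: 30.0
t 13.05 pos [ 0.5037 -0.2382  0.199 ] turn [-0.    0.   -0.18] shift now [-0.0007 -0.0005  0.001 ] shift after turn [-0.0007 -0.0005  0.001 ] w 0.0128 F [ 0.3 -0.7 -2.4]
```

View pics/s5.png

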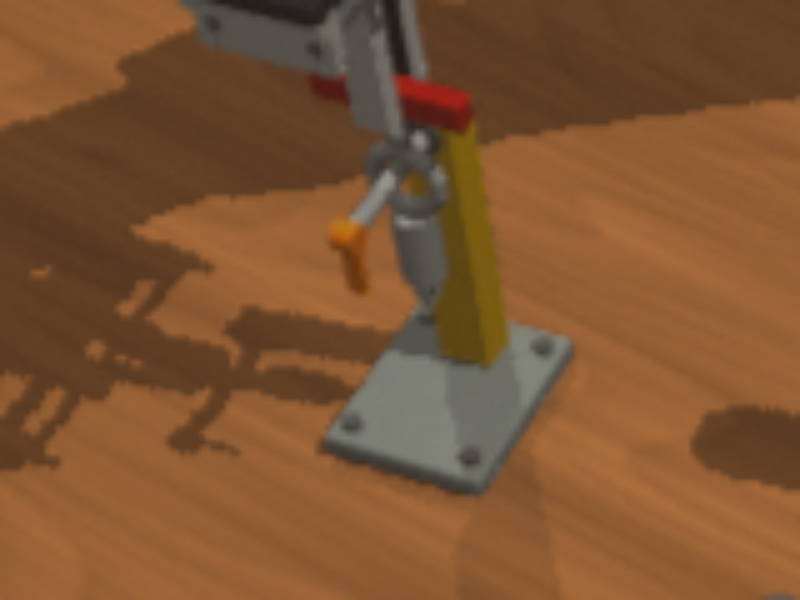

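The flap (348,255) hangs shut behind the eye (410,178), which surrounds the peg. Lower until the peg carries the key.

```bash
for i in 1; do python3 -m handwheel '[0,0,0.0005,0,0,0,0,0,0.0005,0,0,0,0,0,0,0,0,0]'; done
python3 -m handwheel '[0,0,0.0005,0,0,0,0,0,0,0,0,0,0,0,0,0,0,0]'
```

```text
clock: 13.4
ee_pos: [0.5037, -0.2381, 0.198]
ee_rot: [1.968, 2.449, -0.0]
contact_force: [-0.3, -0.4, -2.3]
gripper_width: 0.0128
grip_force: 30.0
clock: 13.7
ee_pos: [0.5038, -0.2382, 0.1977]
ee_rot: [1.968, 2.449, 0.0]
contact_force: [-0.9, 1.0, 3.8]
gripper_width: 0.0126
grip_force: 30.0
```

Contact made (force rose by 6 N at the expected height). Release a little first.

```bash
python3 -m handwheel '[0,0,-0.0003,0,0,0,0,0,0,0,0,0,0,0,0,0,0,0]' 0.75
python3 -m handwheel '[0,0,0,0,0,0,0,0,0,0,0,0,0,0,0,0,0,0,0,0,0,0,0,0,0,0,0,0,0,0]' 0.5
python3 - <<'E'
from h import *
d=grab('scene')
cv2.imwrite('pics/s6.png',cv2.resize(d['frame'][110:230,100:260,::-1],None,fx=5,fy=5))
E
```

```text
clock: 14.0
ee_pos: [0.5037, -0.2381, 0.1978]
ee_rot: [1.968, 2.449, -0.0]
contact_force: [0.7, 0.4, 0.5]
gripper_width: 0.0231
grip_force: 0.0
clock: 14.5
ee_pos: [0.5037, -0.2381, 0.1978]
ee_rot: [1.968, 2.449, -0.0]
contact_force: [-0.2, -0.5, -0.4]
gripper_width: 0.0469
grip_force: 0.0
```

View pics/s6.png

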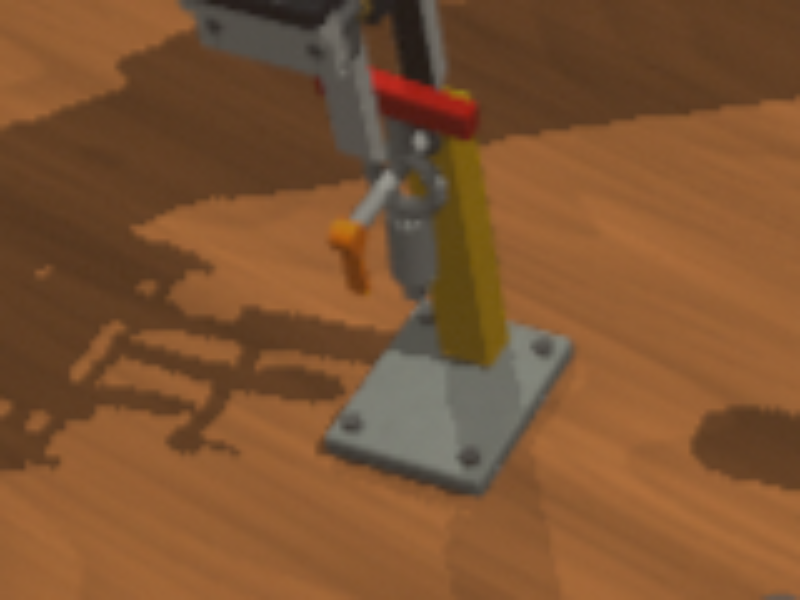

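The key hangs on the peg (eye (415,185)), slightly tilted, flap shut (350,258), fingers clear. Open a bit more, back off up and let it settle.

```bash
python3 -m handwheel '[0,0,0,0,0,0,0,0,0,0,0,0,0,0,0,0,0,0,0,0,0,0,0,0,0,0,0,0,0,0,0,0,-0.005,0,0,0,0,0,-0.01,0,0,0,0,0,-0.02,0,0,0,0,0,-0.02,0,0,0,0,0,-0.02,0,0,0,0,0,-0.02,0,0,0,0,0,-0.02,0,0,0,0,0,-0.02,0,0,0,0,0,0,0,0,0]' 0.2
for i in 1 2; do python3 -m handwheel '[0,0,0,0,0,0,0,0,0,0,0,0,0,0,0,0,0,0,0,0,0,0,0,0,0,0,0,0,0,0,0,0,0,0,0,0,0,0,0,0,0,0,0,0,0,0,0,0,0,0,0,0,0,0,0,0,0,0,0,0,0,0,0,0,0,0,0,0,0,0,0,0,0,0,0,0,0,0,0,0,0,0,0,0,0,0,0,0,0,0,0,0,0,0,0,0,0,0,0,0,0,0,0,0,0,0,0,0,0,0,0,0,0,0,0,0,0,0,0,0]' | head -2; done
python3 - <<'E'
from h import *
for k in range(5):
    d=grab('scene');w=cloud(d);h=cv2.cvtColor(d['frame'],cv2.COLOR_RGB2HSV).astype(int)
    m=((h[...,0]<4)|(h[...,0]>176))&(h[...,1]>150)&(w[...,2]>.15)&(w[...,1]<-.15)&(w[...,1]>-.32)
    p=w[m]; i=p[:,1].argsort(); print(len(p),p.mean(0).round(4),'ends',p[i[:5]].mean(0).round(4),p[i[-5:]].mean(0).round(4))
cv2.imwrite('pics/s7.png',cv2.resize(d['frame'][110:230,100:260,::-1],None,fx=5,fy=5))
E
```

```text
clock: 15.95
ee_pos: [0.5044, -0.2388, 0.3359]
ee_rot: [1.966, 2.446, 0.002]
contact_force: [-0.0, -0.4, 0.2]
gripper_width: 0.0751
grip_force: 0.0
clock: 17.95
ee_pos: [0.5037, -0.2381, 0.3328]
clock: 19.95
ee_pos: [0.5037, -0.2381, 0.3328]
169 [ 0.5116 -0.2329  0.2657] ends [ 0.5073 -0.2688  0.2251] [ 0.4967 -0.1953  0.2167]
159 [ 0.5122 -0.2337  0.2691] ends [ 0.508  -0.2688  0.225 ] [ 0.4946 -0.196   0.216 ]
166 [ 0.5121 -0.2346  0.2654] ends [ 0.5096 -0.2688  0.2237] [ 0.4952 -0.1959  0.2171]
170 [ 0.5122 -0.2349  0.266 ] ends [ 0.5107 -0.2693  0.2231] [ 0.4957 -0.1966  0.2171]
172 [ 0.5117 -0.2337  0.2665] ends [ 0.5095 -0.2675  0.2249] [ 0.4953 -0.1962  0.2188]
```

View pics/s7.png

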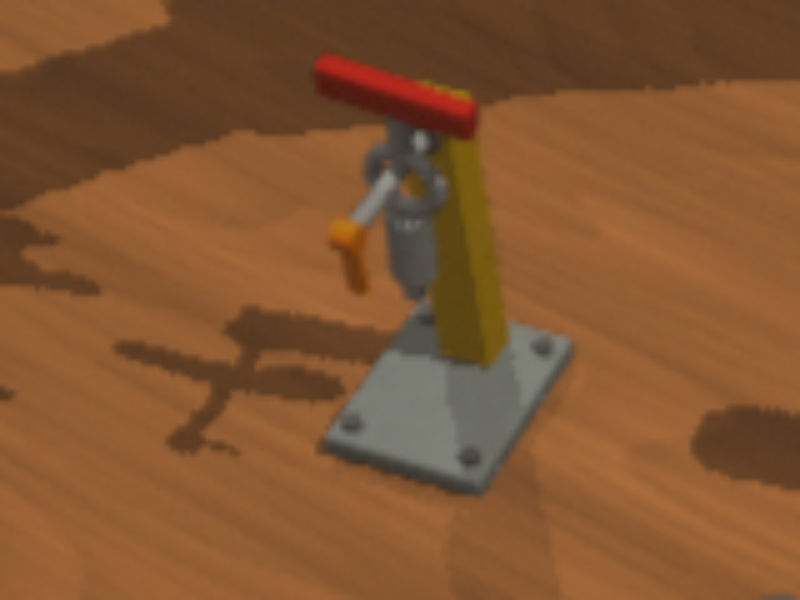

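The key hangs free (handle (395,95), nearly level; eye (410,185) on the peg), flap shut. Let it settle a little more, then hand in.

```bash
for i in 1 2 3; do python3 -m handwheel '[0,0,0,0,0,0,0,0,0,0,0,0,0,0,0,0,0,0,0,0,0,0,0,0,0,0,0,0,0,0,0,0,0,0,0,0,0,0,0,0,0,0,0,0,0,0,0,0,0,0,0,0,0,0,0,0,0,0,0,0,0,0,0,0,0,0,0,0,0,0,0,0,0,0,0,0,0,0,0,0,0,0,0,0,0,0,0,0,0,0,0,0,0,0,0,0,0,0,0,0,0,0,0,0,0,0,0,0,0,0,0,0,0,0,0,0,0,0,0,0]' | head -1; done
python3 - <<'E'
from h import *
F=[grab('scene')['frame'][110:175,155:200].astype(int) for _ in range(8)]
print([int(abs(f-F[0]).max()) for f in F])
from workcell import close_job
print(close_job())
E
```

```text
clock: 22.2
clock: 24.2
clock: 26.2
[0, 9, 10, 10, 9, 9, 9, 10]
the job is handed in; nothing more can be done
None
```

The chuck key is hanging still by its eye on the keeper peg with the flap shut behind it, and I handed the job in at about 27 s of the 45 s allowed; the hand-in returned no verdict.

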